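# Fetch the red-capped vial from the turn-cover keeper into the reader

### The arm

A 6-joint arm with a two-finger parallel gripper is mounted at the origin on a cart in front of the work surface, level with it; the furniture and walls round the work are solid. World frame = base frame: x ahead of the robot, y to its left, z up, the work surface at z = 0. Lengths are in mm, angles in rad, forces in N, time in s.
With the tool pointing down it reaches from about 275 to 1000 mm from the base axis. Payload 8.4 kg.
Tool frame: the origin (TCP) lies on the centre line of the jaws, within the pads' length; the fingertips stand 17 mm ahead of it and the grasp point (between the pads) lies 2 mm behind it; z points along the fingers, y is the line along which they close (so a half turn about z gives the same grasp; the last joint's range is limited). The gripper opens to 85 mm and grips with 20 to 120 N. Pads are 22 mm wide; open, the fingers measure 114 mm over their backs; the gripper's body (76 mm by 85 mm) begins 54 mm behind the grasp point. The pads swing forward as they close: fully open they stand 13 mm farther back than shut.
Start: joints at [-1.142, 0.353, 1.633, -0, 1.155, -0.002], TCP at [260.998, -567.898, 248.281] pointing down, gripper open.
Joint ranges: [-2.63, 2.63], [-0.92, 2.1], [0.06, 2.66], [-1.3, 4.44], [0, 2.69], [-3.02, 3.02]. Speed limits (rad/s): [2.22, 2.22, 2.79, 3.14, 3.14, 3.14].

### API

Orientations are given as [roll, pitch, yaw] about the fixed x, y, z axes, in that order (R = Rz(yaw) Ry(pitch) Rx(roll)).
In Python, from rig import r, eyes gives the robot as it stands. The module is installed in compiled form; this text tells all that it offers.
- The arm moves only by the shell command python3 -m inch 'ROWS' [FORCE]. ROWS is JSON, a list of rows, each a list of 7 numbers: the shift along the tool's x, y, z in m, then the turn, a rotation vector about the tool's x, y, z in degrees, then the closure, from -1 (fully open) to 1 (shut). In form: [[x, y, z, rx, ry, rz, gripper], ...]. A call has 1 to 8 rows; each row shifts and turns the commanded pose from where the row before left it, along the tool's axes as they then stand; what a row does not reach is not made up. A row lasts 1/10 s, in which the tool goes at most 50 mm and 8.59 degrees, less where a joint would pass 70% of its speed; a pose out of reach is approached as far as the arm can. A call with a gripper value outside its range is refused whole. The fingers move at their own pace and stop on an object; FORCE is the grip in N (left out, the last holds). Time passes only in rows, so rows that do not move let the fingers close. It gives the time, the measured TCP pose, the force, the opening and the grip force at its end, in the units of the state.
- r.sense(): the state, without advancing time (a new reading comes with each control period).
- eyes.grab_frame(name): name is "scene" or "top" or "wrist"; returns a dict with "img" (384x512x3 uint8, blue, green, red), "fx", "fy", "cx", "cy" (pixels), "R" (3x3) and "t" (3): a world point X has camera coordinates R X + t; the wrist camera has in their place "hand_eye" (4x4, takes a point from camera to tool coordinates, whose origin is the TCP and whose axes are the flange's). Camera axes: x right, y down, z forward; pixel columns grow to the right and rows downward; lengths in mm; the calibration is good to about 2 mm. A picture is of the moment at which its call begins: read the wrist's pose just before it. There is no depth.
- r.sign_off(): hands the job in; it is judged then, once.
The state is a dict: "clock": time; "qpos": joint angles; "qvel": joint speeds; "joint_efforts": joint torques, N m; "eef_pos": TCP position; "tcp_rot": TCP orientation; "contact_force": force on the tool from outside, world axes, zero at the start; "wrist_torque": the same for the moment, N m; "opening": opening from 0.0 (shut) to 1.0 (fully open); "grasp_force": force on a finger pad.
Only numpy, scipy, OpenCV 4.12 (cv2) and the standard library are available. Lean on these libraries where they do the work, as an engineer would, in place of code of your own. Each camera call takes 0.05 s, during which the arm holds its last target. There are 200 camera calls.

### The job

Get the red-capped vial ready to be measured: press the orange release key of the vial reader so that its hood springs fully open, turn the clear cover of the round vial keeper by its blue bar grip until the window stands squarely over the red-capped vial, then lift that vial out through the window and stand it upright in the reader's round well, right down on its bottom. Leave the hood open, the other vials in their cups, and everything else where it is.

Things in the scene. Friction and masses are not known exactly. Their poses are not given: they have to be found in the camera images.
- keeper: round white vial keeper, 209 mm wide, fixed. Origin: centre of its underside. Floor 4 mm above the bench. Nine places 40 degrees apart on a 56 mm radius circle: a blank blue disc on its +x axis (blue mark on the wall outside), then cups (24 mm bore, rims 20 mm above the bench). The vials stand in the cups at +-40 and +-80 degrees, in any order; the four other cups are empty
- keeper_cover (a joint): turn of the keeper's cover about the vertical through the keeper's centre, rad, positive anticlockwise from above; 0 = window over the blank place, where it starts within 0.15 rad. Turns freely both ways (+-6.28), friction 0.05 N m, stays where left. The window lies at angle (keeper yaw + this value) from the keeper's centre
- cover_grip (a point): on the cover's axis, in the middle of its blue bar grip, 68 mm above the bench. Its frame turns with the cover: x points from the axis to the window, y along the bar. The bar is 52 mm long (y), 14 mm thick (x), its top 77 mm above the bench; the clear disc's upper face is at 55 mm, a boss of 15 mm radius round the axis rises to 59 mm
- window (a point): centre of the window in the clear cover, on its upper face 55 mm above the bench, 56 mm from the axis; axes as cover_grip. A rectangular hole 78 mm long radially (x) and 42 mm wide (y), its blue rim up to 58 mm above the bench; the disc is 3 mm thick. Vial tops stand 49 mm above the bench, just under it
- vial_red: the vial to fetch: small white bottle 21 mm across, 45 mm tall, red cap (19 mm wide, top 7 mm); straight-sided up to about 30 mm from its bottom; about 25 g. Origin: centre of its underside, z up along it
- vial_yellow: the same vial with a yellow cap, to be left in its cup
- vial_green: the same vial with a green cap, to be left in its cup
- vial_black: the same vial with a black cap, to be left in its cup
- reader: white vial reader 150 x 180 mm, fixed. Origin: centre of its underside; its front (release key) faces its -x. On its right (-y) half a grey block, flat top 60 mm above the bench, holds the well under the dark hood; on its left a sloping display up to 75 mm above the bench
- well (a point): centre of the floor of the reader's round well: 27 mm bore, 16 mm deep, floor 44 mm and mouth 60 mm above the bench, at (+10, -42) mm in the reader's frame, axes as the reader. A vial standing in it shows its top 29 mm
- reader_hood (a joint): angle of the hood, rad: 0 shut and latched, 1.8 fully open at its stop. The dark hood (80 x 70 x 36 mm, hollow) covers the well, hinged 42 mm behind (+x) the well's centre at its mouth's height; a spring throws it open when unlatched, and it then stands about 80 mm above the well's mouth, leaning back
- reader_key (a joint): rock of the release key, rad: 0 at rest, 0.20 fully down; the hood is let go at about 0.10. Springs back
- key_top (a point): the point to press, on the orange release key's pad (32 x 28 mm), 63 mm above the bench in front of the hood. Pressed straight down it moves 4 to 5 mm: about 1.5 N to begin, 3.5 N to release the hood, 5 N fully down. The key's orange hook stands 89 mm above the bench, 21 mm from this point towards the hood
- dye_bottle: bystander: amber bottle with black cap, 34 mm across, 62 mm tall, standing loose behind the work
- marker_black: bystander: white marker pen with black cap, 136 mm long, lying loose on the left of the work

How it is judged (in metres and radians):
On the way:
1. the window stands over the red-capped vial (centres within 8 mm, seen from above) while the vial still stands in its cup (horizontal distance between window and vial_red below 0.008 m and z of vial_red in the frame of keeper below 0.01 m), for 0.2 s.
At the end, for the whole second after the job is handed in: the hood is open (past 1.6 rad) and the red-capped vial stands at rest in the reader's well: within 6 mm of its centre, its bottom within 4 mm of the well's floor, tilted less than 0.15 rad; the yellow-, green- and black-capped vials are still in their cups (within 10 mm of where they stood) (value of joint reader_hood above 1.6 rad and horizontal distance between vial_red and well below 0.006 m and z of vial_red in the frame of well below 0.004 m and angle between vial_red's own z axis and vertical below 0.15 rad and linear speed of vial_red below 0.02 m/s and distance of each of vial_yellow, vial_green, vial_black from where it was at the start of the episode below 0.01 m); the robot touches nothing.
It fails at once if another vial is lifted or pushed out of its place by more than 20 mm (distance of any of vial_yellow, vial_green, vial_black from where it was at the start of the episode above 0.02 m).
It fails at once if the red-capped vial is tipped by more than 45 degrees (angle between vial_red's own z axis and vertical above 0.79 rad).
It fails at once if the dye bottle or the marker pen is moved by more than 30 mm (distance of any of dye_bottle, marker_black from where it was at the start of the episode above 0.03 m).
It also fails if it takes over 69 s, if anything falls off the work surface, if the arm or the gripper's body presses on something with over 40 N, if the wrist force passes 120 N, or if a joint passes its speed limit or range.

## Working session

There is one attempt and no reset: what is moved stays moved. The work goes in short steps, Python scripts to look and compute and a shell command to move; the robot and the scene stay as the last step left them, time stands still between calls to the robot, and variables do not carry over. Pictures are saved under pics/ and viewed, at most 10 in all, crops included, and the job is handed in when it is done.

```bash
mkdir -p pics; cat > h.py <<'E'
import numpy as np, cv2
from rig import r, eyes
from scipy.spatial.transform import Rotation as Ro
def save(name,fn,crop=None,scale=1):
    f=eyes.grab_frame(name); im=f["img"]
    np.savez(f'pics/{fn}.npz',**{k:np.array(v) for k,v in f.items()})
    if crop: x0,y0,x1,y1=crop; im=im[y0:y1,x0:x1]
    if scale!=1: im=cv2.resize(im,None,fx=scale,fy=scale,interpolation=cv2.INTER_CUBIC)
    cv2.imwrite(f'pics/{fn}.png',im); return f
def ray(fn,u,v,z):
    f=np.load(f'pics/{fn}.npz'); R,t=f["R"],f["t"]
    d=R.T@np.array([(u-f["cx"])/f["fx"],(v-f["cy"])/f["fy"],1]); c=-R.T@t
    return c+d*(z-c[2])/d[2]
E
python3 - <<'E'
from h import *
s=r.sense(); print({k:np.round(v,3).tolist() for k,v in s.items()})
f=save("top","top0",scale=1.56); print(f["R"],f["t"],f["fx"])
save("scene","scene0",scale=1.56)
E
```

```text
{'clock': 0.0, 'qpos': [-1.142, 0.354, 1.634, -0.0, 1.155, -0.002], 'qvel': [0.0, 0.001, 0.001, -0.0, 0.001, 0.001], 'joint_efforts': [-0.002, -60.526, -34.206, -0.0, 0.009, -0.0], 'eef_pos': [260.795, -567.495, 247.557], 'tcp_rot': [-3.14, 0.0, 0.431], 'contact_force': [-0.574, 0.067, 0.207], 'wrist_torque': [-0.026, 0.05, -0.037], 'grasp_force': 0.0, 'opening': 1.003}
[[-0.00396456 -0.99995417  0.00871475]
 [-0.99369631  0.00296307 -0.11206637]
 [ 0.11203541 -0.00910411 -0.99366251]] [  42.46984855  625.61488387 1388.56382947] 471.1029377202268
```

View pics/top0.png

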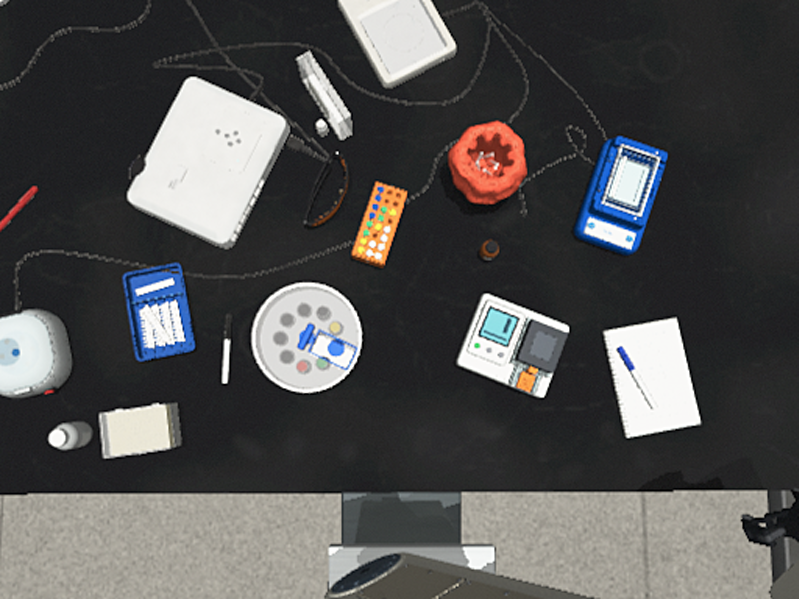

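View pics/scene0.png

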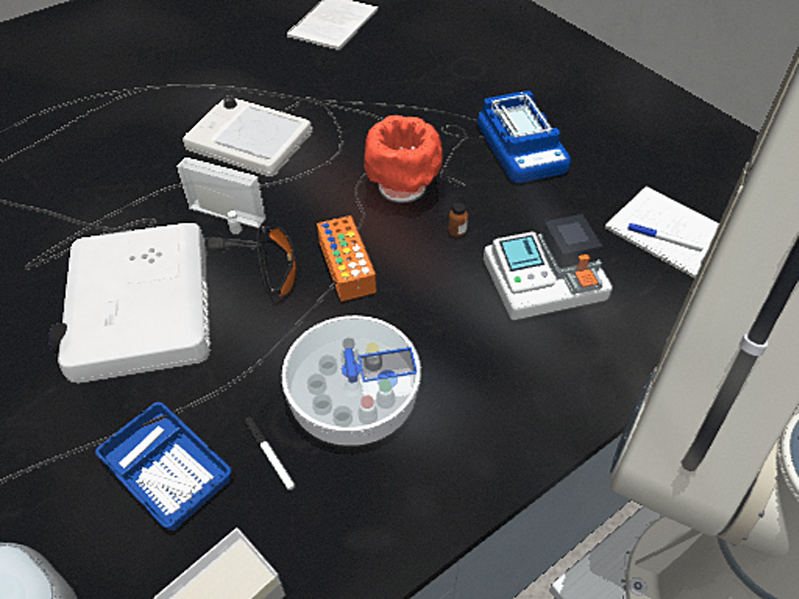

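The top view shows the keeper at about (307,337), with the window pointing right and slightly down and the red cap at (303,366). The reader is at (514,345), with the orange key at (528,378) and the hood at (543,346). I'll compute rough positions first, then look closer with the wrist camera.

```bash
python3 - <<'E'
from h import *
s=1.5625
for n,u,v,z in [("keeper",307,337,60),("grip",308,337,77),("window",333,350,58),("red",303,366,49),("blank",335,349,10),("readerTL",487,292,20),("key",527,379,63),("hood",544,345,96)]:
    print(n,ray("top0",u/s,v/s,z).round(1))
f=eyes.grab_frame("wrist"); print(np.round(f["hand_eye"],3),f["fx"],f["cx"],f["cy"])
E
```

```text
keeper [547.4 196.3  60. ]
grip [546.4 192.7  77. ]
window [522.8 147.3  58. ]
red [493.2 204.5  49. ]
blank [526.7 146.6  10. ]
readerTL [ 636.6 -151.    20. ]
key [ 467.  -216.9   63. ]
hood [ 529.1 -243.3   96. ]
[[ 0.00000e+00 -9.50000e-01 -3.14000e-01  7.93210e+01]
 [ 1.00000e+00  1.00000e-03 -1.00000e-03  5.83000e-01]
 [ 1.00000e-03 -3.14000e-01  9.50000e-01 -1.26552e+02]
 [ 0.00000e+00  0.00000e+00  0.00000e+00  1.00000e+00]] 280.14785766249264 256.9765002218102 193.3068659249281
```

```bash
python3 -m inch '[[0.043,-0.024,0,0,0,0,1],[0.043,-0.024,0,0,0,0,1],[0.043,-0.024,0,0,0,0,1],[0.043,-0.024,0,0,0,0,1],[0.043,-0.024,0,0,0,0,1],[0.043,-0.024,0,0,0,0,1],[0.043,-0.024,0,0,0,0,1],[0,0,0,0,0,0,1]]' 30
cat >> h.py <<'E'
def wsave(fn,crop=None,scale=1):
    s=r.sense(); f=eyes.grab_frame("wrist"); im=f["img"]
    H=np.array(f["hand_eye"]); T=np.eye(4); T[:3,:3]=Ro.from_euler('xyz',s["tcp_rot"]).as_matrix(); T[:3,3]=s["eef_pos"]
    C=np.linalg.inv(T@H)
    np.savez(f'pics/{fn}.npz',img=im,R=C[:3,:3],t=C[:3,3],fx=f["fx"],fy=f["fy"],cx=f["cx"],cy=f["cy"])
    if crop: x0,y0,x1,y1=crop; im=im[y0:y1,x0:x1]
    if scale!=1: im=cv2.resize(im,None,fx=scale,fy=scale,interpolation=cv2.INTER_CUBIC)
    cv2.imwrite(f'pics/{fn}.png',im); print(np.round(s["eef_pos"],1),np.round(s["tcp_rot"],3),np.round(s["qpos"],2))
E
python3 -c "
from h import *
wsave('w1',scale=1.5625)"
```

```text
clock: 0.95
eef_pos: [467.0, -285.2, 248.2]
tcp_rot: [-3.141, -0.001, 0.435]
contact_force: [0.2, -0.1, -1.2]
opening: -0.007
grasp_force: 0.0
[ 467.  -285.2  248.2] [-3.141e+00 -1.000e-03  4.350e-01] [-0.55  0.23  1.8   0.    1.11  0.58]
```

View pics/w1.png

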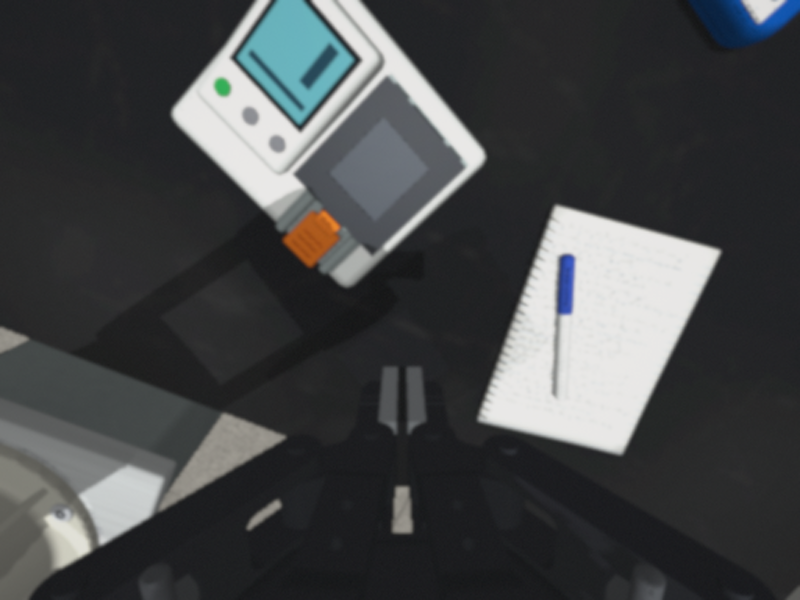

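The wrist view shows the orange key pad centred at about (309,241), with its hook at about (326,221). The hood's top corners are near (296,175), (388,78), (464,166) and (377,252), and the reader's base corners are at (485,157), (172,113) and (347,287).

```bash
python3 - <<'E'
from h import *
s=1.5625; P={}
for n,u,v,z in [("key",309,241,63),("hook",328,221,89),("h1",296,175,96),("h2",388,78,96),("h3",464,166,96),("h4",377,252,96),("br",485,157,40),("fl",172,113,40),("fr",347,287,40)]:
    P[n]=ray("w1",u/s,v/s,z); print(n,P[n].round(1))
a=lambda p,q:np.degrees(np.arctan2(*(P[q]-P[p])[[1,0]])).round(1)
print(a("h1","h2"),a("h4","h3"),a("h1","h4")+90,a("h2","h3")+90,a("fr","br"),a("fl","fr")+90)
hc=sum(P[k] for k in("h1","h2","h3","h4"))/4; print(hc)
th=np.radians(a("fr","br")); 
d=lambda p:[(np.cos(th)*p[0]+np.sin(th)*p[1]).round(1),(-np.sin(th)*p[0]+np.cos(th)*p[1]).round(1)]
for k in P: print(k,d(P[k]-hc))
E
```

```text
key [ 459.6 -215.5   63. ]
hook [ 483.6 -225.    89. ]
h1 [ 502.7 -197.4   96. ]
h2 [ 575.2 -226.4   96. ]
h3 [ 550.8 -288.2   96. ]
h4 [ 479.9 -261.8   96. ]
br [ 565.1 -306.4   40. ]
fl [497.8 -92.1  40. ]
fr [ 432.1 -253.5   40. ]
-21.8 -20.4 -19.5 -21.5 -21.7 -22.200000000000003
[ 527.11660448 -243.46739478   96.        ]
key [np.float64(-73.1), np.float64(1.1)]
hook [np.float64(-47.3), np.float64(1.1)]
h1 [np.float64(-39.8), np.float64(33.7)]
h2 [np.float64(38.3), np.float64(33.6)]
h3 [np.float64(38.5), np.float64(-32.9)]
h4 [np.float64(-37.1), np.float64(-34.5)]
br [np.float64(58.5), np.float64(-44.4)]
fl [np.float64(-83.2), np.float64(129.8)]
fr [np.float64(-84.6), np.float64(-44.5)]
```

```bash
python3 -m inch '[[0,0,0.02,0,0,7.7,1],[0,0,0.02,0,0,7.7,1],[0,0,0.02,0,0,7.7,1],[0,0,0.02,0,0,7.7,1],[0,0,0.02,0,0,7.7,1],[0,0,0.02,0,0,7.7,1],[-0.017,-0.031,0,0,0,0,1],[-0.017,-0.031,0,0,0,0,1]]'
python3 -m inch '[[0,0,0,0,5,0,1],[0,0,0,0,5,0,1],[0,0,0,0,0,0,1]]'
python3 -c "
from h import *
s=r.sense(); R=Ro.from_euler('xyz',s['tcp_rot']).as_matrix(); print(s['eef_pos']+R[:,2]*17, R.round(3))"
```

```text
clock: 1.8
eef_pos: [454.1, -220.1, 127.2]
tcp_rot: [3.141, 0.002, -0.379]
contact_force: [0.9, 0.6, -0.4]
opening: 0.002
grasp_force: 0.0
clock: 2.1
eef_pos: [452.8, -219.2, 127.7]
tcp_rot: [3.141, -0.173, -0.376]
contact_force: [0.4, 1.1, -0.3]
opening: 0.004
grasp_force: 0.0
[ 455.51772017 -220.27204969  110.95263879] [[ 0.916 -0.368  0.16 ]
 [-0.362 -0.93  -0.064]
 [ 0.172  0.    -0.985]]
```

```bash
python3 -m inch '[[-0.002,-0.003,0.021,0,0,0,1],[-0.002,-0.0025,0.021,0,0,0,1],[0,0,0,0,0,0,1]]'
python3 -m inch '[[-0.0005,0,0.003,0,0,0,1],[-0.0005,0,0.003,0,0,0,1],[0,0,0,0,0,0,1]]'
python3 -m inch '[[-0.0005,0,0.003,0,0,0,1],[-0.0004,0,0.002,0,0,0,1],[0,0,0,0,0,0,1]]'
```

```text
clock: 2.4
eef_pos: [459.5, -215.8, 84.3]
tcp_rot: [-3.141, -0.169, -0.376]
contact_force: [-0.2, 0.7, -0.3]
opening: 0.001
grasp_force: 0.0
clock: 2.7
eef_pos: [461.0, -216.0, 80.6]
tcp_rot: [3.141, -0.175, -0.376]
contact_force: [0.7, -0.7, 0.6]
opening: -0.003
grasp_force: 0.3
clock: 3.0
eef_pos: [461.1, -215.9, 76.0]
tcp_rot: [3.141, -0.176, -0.375]
contact_force: [-3.6, -0.1, 13.1]
opening: 0.005
grasp_force: 7.0
```

```bash
python3 -m inch '[[0,0,-0.04,0,0,0,1],[0,0,-0.05,0,0,0,1],[0,0,-0.05,0,-5,0,0.2],[0,0,-0.05,0,-5,0,0.2],[0,0,0,0,0,0,0.2]]'
python3 -c "
from h import *
wsave('w2',scale=1.5625)"
```

```text
clock: 3.5
eef_pos: [437.1, -206.4, 269.1]
tcp_rot: [3.141, -0.007, -0.375]
contact_force: [0.4, -0.8, 0.1]
opening: 0.405
grasp_force: 0.0
[ 437.1 -206.4  269.1] [ 3.141 -0.007 -0.375] [-0.44  0.1   1.91 -0.    1.12  1.5 ]
```

View pics/w2.png

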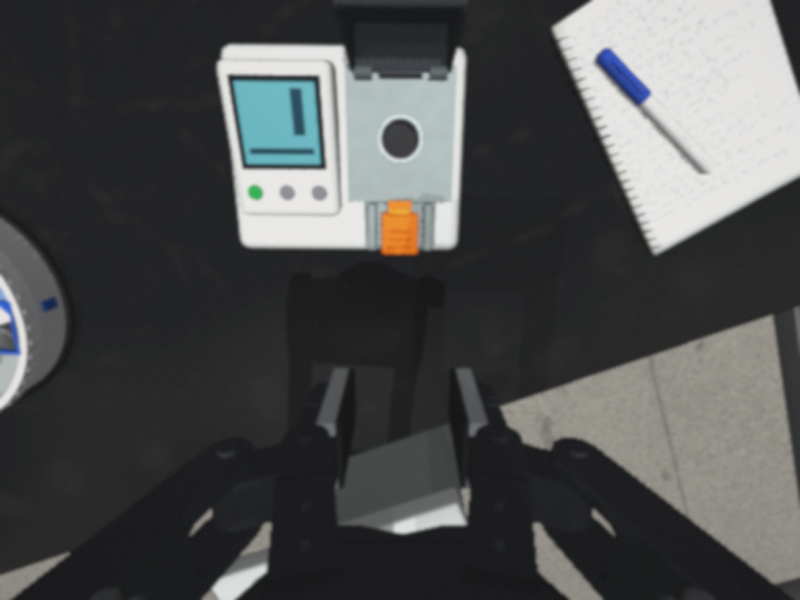

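The hood stands open, and the well mouth is centred at about (400,138).

```bash
python3 -c "
from h import *
s=1.5625
print(ray('w2',400.5/s,138/s,60),ray('w2',400/s,237/s,63))"
python3 -m inch '[[0,0,0,0,0,-8.5,0.2],[0,0,0,0,0,-8.5,0.2],[0,0,0,0,0,-8.5,0.2],[0,0,0,0,0,-8.5,0.2],[0,0,0,0,0,-8.5,0.2],[0,0,0,0,0,-8.5,0.2],[0,0,0,0,0,-8.5,0.2],[0,0,0,0,0,-8.5,0.2]]' >/dev/null
python3 -m inch '[[0,0,0,0,0,-8.5,0.2],[0,0,0,0,0,-8.5,0.2],[0,0,0,0,0,-8.5,0.2],[0,0,0,0,0,-8.5,0.2],[0,0,0,0,0,-8.5,0.2],[0,0,0,0,0,-8.5,0.2],[0,0,0,0,0,-8.5,0.2],[0,0,0,0,0,-8.5,0.2]]'>/dev/null
python3 -m inch '[[0,0,0,0,0,-8.5,0.2],[0,0,0,0,0,-8.5,0.2],[0,0,0,0,0,-8.5,0.2],[0,0,0,0,0,-8.5,0.2],[0,0,0,0,0,0,0.2]]'
cat >> h.py <<'E'
def to(x,y,z,yaw=None):
    s=r.sense(); R=Ro.from_euler('xyz',s["tcp_rot"]).as_matrix()
    print('tool shift mm',(R.T@(np.array([x,y,z])-s["eef_pos"])).round(1))
    if yaw is not None: print('rotvec',np.degrees((Ro.from_matrix(R).inv()*Ro.from_euler('xyz',[np.pi,0,yaw])).as_rotvec()).round(2))
E
python3 -c "
from h import *
to(547,196,269)"
```

```text
[ 525.01684354 -241.46395729   60.        ] [ 459.113507   -215.06413868   63.        ]
clock: 5.65
eef_pos: [433.3, -204.7, 260.8]
tcp_rot: [3.141, -0.0, 2.594]
contact_force: [0.5, -0.7, -0.4]
opening: 0.399
grasp_force: 0.0
tool shift mm [111.6 401.2  -8.1]
```

```bash
python3 -m inch '[[0.012,0.045,0,0,0,0,0.2],[0.012,0.045,0,0,0,0,0.2],[0.012,0.045,0,0,0,0,0.2],[0.012,0.045,0,0,0,0,0.2],[0.012,0.045,0,0,0,0,0.2],[0.012,0.045,0,0,0,0,0.2],[0.012,0.045,0,0,0,0,0.2],[0.012,0.045,0,0,0,0,0.2]]'
python3 -m inch '[[0.014,0.041,-0.005,0,0,0,0.2],[0,0,0,0,0,0,0.2],[0,0,0,0,0,0,0.2]]'
python3 -c "
from h import *
wsave('w3',scale=1.5625)"
```

```text
clock: 6.45
eef_pos: [540.2, 154.0, 261.2]
tcp_rot: [-3.141, 0.001, 2.587]
contact_force: [1.4, -0.9, -0.6]
opening: 0.406
grasp_force: 0.0
clock: 6.75
eef_pos: [549.3, 195.0, 266.0]
tcp_rot: [-3.14, 0.0, 2.59]
contact_force: [0.3, -0.4, -0.2]
opening: 0.398
grasp_force: 0.0
[549.3 195.  266. ] [-3.14  0.    2.59] [ 0.34  0.27  1.71 -0.    1.16 -0.68]
```

View pics/w3.png

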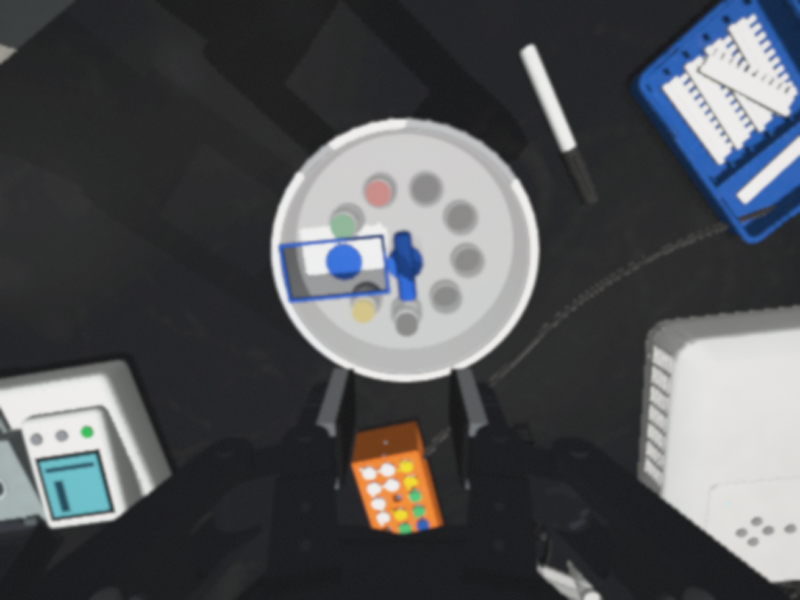

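This view shows the grip bar centred at about (405,266). The window rim corners are at (281,247), (382,236), (389,290) and (290,301). The caps are red (378,192), green (344,226), yellow (363,311) and black (406,324).

```bash
python3 - <<'E'
from h import *
from scipy.optimize import least_squares
s=1.5625; P={n:ray("w3",u/s,v/s,z)[:2] for n,u,v,z in [("red",378,192,49),("green",344,225,49),("yellow",363,311,49),("black",406,324,49),("w1",281,246,58),("w2",382,236,58),("w3",389,290,58),("w4",290,301,58),("b1",402,235,77),("b2",408,298,77),("blank",344,261,10)]}
for k in P: print(k,P[k].round(1))
ks=["red","green","yellow","black"]; A=np.radians([-80,-40,40,80])
f=lambda p:np.concatenate([P[k]-p[:2]-56*np.array([np.cos(p[2]+a),np.sin(p[2]+a)]) for k,a in zip(ks,A)])
o=least_squares(f,[547,196,-2]); print(o.x, np.degrees(o.x[2]),o.fun.round(1))
c=o.x[:2]; wc=sum(P[f"w{i}"] for i in(1,2,3,4))/4
g=(P["b1"]+P["b2"])/2
ang=lambda v:np.degrees(np.arctan2(v[1],v[0])).round(1)
print("grip",g,"win",wc,"|",np.linalg.norm(wc-g),"win ang from c,g:",ang(wc-c),ang(wc-g),"edges",ang(P["w1"]-P["w2"]),ang(P["w4"]-P["w3"]),"bar",ang(P["b2"]-P["b1"]),"red ang",ang(P["red"]-c))
E
```

```text
red [491.4 208. ]
green [498.7 171.9]
yellow [566.  145.6]
black [594.6 170. ]
w1 [486.1 123.1]
w2 [520.4 193.7]
w3 [559.8 175.3]
w4 [525.9 102.6]
b1 [525.  208.8]
b2 [568.1 187.7]
blank [527.3 146.7]
[546.86722662 198.50430679  -1.9270344 ] -110.4109382229906 [-0.4 -0.7  0.5  1.   0.4 -0.2 -0.5 -0.2]
grip [546.5724982  198.22672654] win [523.04329811 148.66705007] | 54.861505529644525 win ang from c,g: -115.5 -115.4 edges -115.9 -115.0 bar -26.1 red ang 170.3
```

```bash
python3 -m inch '[[0,0,0,0,0,-5.9,0.2],[0,0,0,0,0,0,0.2],[0,0,0,0,0,0,0.2]]'
python3 -c "
from h import *
to(546.8,198.4,80,2.693)"
```

```text
clock: 7.1
eef_pos: [549.6, 193.2, 266.9]
tcp_rot: [-3.141, 0.001, 2.69]
contact_force: [0.2, -1.7, -0.3]
opening: 0.401
grasp_force: 0.0
tool shift mm [  5.    3.5 186.9]
rotvec [-0.01  0.04 -0.2 ]
```

```bash
python3 -m inch '[[0.005,0.0035,0.04,0,0,0,0.2],[0,0,0.04,0,0,0,0.2],[0,0,0.04,0,0,0,0.2],[0,0,0.03,0,0,0,0.2],[0,0,0.02,0,0,0,0.2],[0,0,0.01,0,0,0,0.2],[0,0,0.007,0,0,0,0.2],[0,0,0,0,0,0,0.2]]'
python3 -m inch '[[0,0,0,0,0,0,1],[0,0,0,0,0,0,1],[0,0,0,0,0,0,1],[0,0,0,0,0,0,1],[0,0,0,0,0,0,1]]' 30
```

```text
clock: 7.9
eef_pos: [547.1, 199.3, 80.0]
tcp_rot: [-3.142, 0.001, 2.693]
contact_force: [-0.3, 1.0, 0.4]
opening: 0.393
grasp_force: 0.0
clock: 8.4
eef_pos: [547.3, 198.8, 81.3]
tcp_rot: [-3.141, 0.002, 2.695]
contact_force: [-1.3, -6.3, 4.0]
opening: 0.147
grasp_force: 32.8
```

```bash
python3 -m inch '[[0,0,0,0,0,5,1],[0,0,0,0,0,5,1],[0,0,0,0,0,5,1],[0,0,0,0,0,5,1],[0,0,0,0,0,5,1],[0,0,0,0,0,5,1],[0,0,0,0,0,5,1],[0,0,0,0,0,5,1]]'
python3 -m inch '[[0,0,0,0,0,5,1],[0,0,0,0,0,5,1],[0,0,0,0,0,5,1],[0,0,0,0,0,5,1],[0,0,0,0,0,5,1],[0,0,0,0,0,5,1],[0,0,0,0,0,4,1],[0,0,0,0,0,0,1]]'
```

```text
clock: 9.2
eef_pos: [547.7, 199.1, 81.3]
tcp_rot: [3.14, 0.002, 1.993]
contact_force: [0.9, -4.5, 1.0]
opening: 0.158
grasp_force: 32.5
clock: 10.0
eef_pos: [548.1, 199.2, 81.3]
tcp_rot: [3.138, -0.0, 1.402]
contact_force: [1.4, -4.5, 3.4]
opening: 0.153
grasp_force: 32.7
```

```bash
python3 -m inch '[[0,0,0,0,0,0,0.2],[0,0,0,0,0,0,0.2],[0,0,0,0,0,0,0.2],[0,0,-0.03,0,0,0,0.2],[0,0,-0.04,0,0,0,0.2],[0,0,-0.04,0,0,0,0.2],[-0.02,0,-0.02,0,0,0,0.2],[0,0,0,0,0,0,0.2]]'
python3 -c "
from h import *
wsave('w4',crop=(100,20,420,260),scale=2.5)"
```

```text
clock: 10.8
eef_pos: [544.9, 179.4, 213.5]
tcp_rot: [3.136, -0.002, 1.403]
contact_force: [0.5, -0.2, -0.0]
opening: 0.402
grasp_force: 0.0
[544.9 179.4 213.5] [ 3.136e+00 -2.000e-03  1.403e+00] [ 0.32  0.31  1.78 -0.    1.04  0.48]
```

View pics/w4.png

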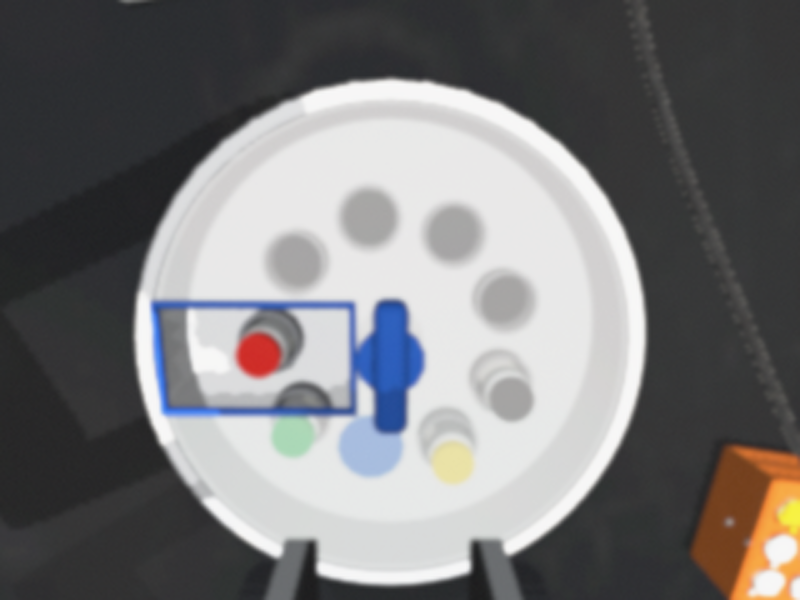

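The window now frames the red cap. The rim corners are near (153,303), (355,303), (355,411) and (165,413), and the red cap is at (260,355).

```bash
python3 - <<'E'
from h import *
g=lambda u,v,z:ray("w4",100+u/2.5,20+v/2.5,z)[:2]
W=[g(154,304,58),g(355,303,58),g(354,411,58),g(165,412,58)]; wc=sum(W)/4; red=g(260,355,49)
c=(g(391,302,77)+g(391,432,77))/2
ang=lambda v:np.degrees(np.arctan2(v[1],v[0])).round(1)
print(np.round(W,1),wc,red,"c",c,ang(wc-c),ang(red-c),ang(W[0]-W[1]),ang(W[3]-W[2]))
to(*red,150); to(*red,43)
E
```

```text
[[458.  236. ]
 [537.1 223. ]
 [528.5 178.9]
 [450.4 191.7]] [493.50254473 207.38305002] [493.0552797  207.17163686] c [547.4843225  198.31543519] 170.5 170.8 170.7 170.6
tool shift mm [ 18.4 -55.2  61.3]
tool shift mm [ 18.2 -55.6 168.3]
```

```bash
python3 -m inch '[[0.009,-0.028,0.01,0,0,0,0.2],[0.009,-0.028,0.04,0,0,0,0.2],[0,0,0.04,0,0,0,0.2],[0,0,0,0,0,0,0.2]]'
python3 -c "
from h import *
to(492.3,207.7,40,1.401)"
```

```text
clock: 11.25
eef_pos: [486.9, 206.1, 114.7]
tcp_rot: [-3.134, 0.006, 1.404]
contact_force: [0.0, -0.3, -0.2]
opening: 0.401
grasp_force: 0.0
tool shift mm [ 2.9  5.7 74.6]
rotvec [-0.45  0.32  0.19]
```

```bash
python3 -m inch '[[0.002,0.005,0.005,0,0,0,0.2],[0,0,0,0,0,0,0.2],[0,0,0,0,0,0,0.2]]'
python3 -c "
from h import *
to(492.3,207.7,40,1.401); to(492.3,207.7,40,1.401)"
```

```text
clock: 11.55
eef_pos: [498.3, 208.4, 116.3]
tcp_rot: [3.139, -0.001, 1.402]
contact_force: [-0.3, 0.4, 0.6]
opening: 0.398
grasp_force: 0.0
tool shift mm [-1.8 -6.  76.3]
rotvec [ 0.18 -0.07  0.08]
tool shift mm [-1.8 -6.  76.3]
rotvec [ 0.18 -0.07  0.08]
```

```bash
python3 -m inch '[[-0.0015,-0.0055,0,0,0,0,0.2],[0,0,0,0,0,0,0.2],[0,0,0,0,0,0,0.2],[0,0,0,0,0,0,0.2],[0,0,0,0,0,0,0.2],[0,0,0,0,0,0,0.2]]'
python3 -c "
from h import *
to(492.3,207.7,40,1.401)"
```

```text
clock: 12.15
eef_pos: [491.1, 207.5, 115.0]
tcp_rot: [3.14, 0.0, 1.403]
contact_force: [-0.0, -0.0, -0.4]
opening: 0.402
grasp_force: 0.0
tool shift mm [ 0.4  1.  75. ]
rotvec [0.06 0.01 0.11]
```

```bash
python3 -m inch '[[0,0.001,0.025,0,0,0,0.2],[0,0,0.025,0,0,0,0.2],[0,0,0.015,0,0,0,0.2],[0,0,0.01,0,0,0,0.2],[0,0,0,0,0,0,0.2],[0,0,0,0,0,0,0.2]]'
python3 -m inch '[[0,0,0,0,0,0,0.6],[0,0,0,0,0,0,0.6],[0,0,0,0,0,0,0.6],[0,0,0,0,0,0,0.6],[0,0,0,0,0,0,0.6]]' 25
```

```text
clock: 12.75
eef_pos: [490.4, 206.9, 39.3]
tcp_rot: [-3.139, 0.002, 1.403]
contact_force: [-5.5, 0.8, 0.1]
opening: 0.396
grasp_force: 0.0
clock: 13.25
eef_pos: [492.3, 207.4, 40.2]
tcp_rot: [3.14, -0.0, 1.403]
contact_force: [0.3, -0.1, -0.1]
opening: 0.23
grasp_force: 24.9
```

```bash
python3 -m inch '[[0,0,0,0,0,0,1],[0,0,0,0,0,0,1],[0,0,-0.01,0,0,0,1],[0,0,-0.02,0,0,0,1],[0,0,-0.03,0,0,0,1],[0,0,-0.03,0,0,0,1],[0,0,-0.03,0,0,0,1],[0,0,-0.03,0,0,0,1]]' 25
python3 -c "
from h import *
to(525,-241.5,190,np.radians(-21.5)); to(525,-241.5,190,np.radians(158.5))"
```

```text
clock: 14.05
eef_pos: [491.7, 207.3, 192.0]
tcp_rot: [3.14, 0.0, 1.403]
contact_force: [-0.3, 0.4, 0.3]
opening: 0.23
grasp_force: 24.9
tool shift mm [-436.9  107.8    2.1]
rotvec [ 5.0000e-02 -6.0000e-02  1.0188e+02]
tool shift mm [-436.9  107.8    2.1]
rotvec [ 6.000e-02  5.000e-02 -7.812e+01]
```

```bash
python3 -m inch '[[-0.02,0.005,0,0,0,0,1],[-0.04,0.01,0,0,0,0,1],[-0.04,0.01,0,0,0,0,1],[-0.04,0.01,0,0,0,0,1],[-0.04,0.01,0,0,0,0,1],[-0.04,0.01,0,0,0,0,1],[-0.04,0.01,0,0,0,0,1],[-0.04,0.01,0,0,0,0,1]]' >/dev/null
python3 -m inch '[[-0.04,0.01,0,0,0,0,1],[-0.04,0.01,0,0,0,0,1],[-0.03,0.01,0,0,0,0,1],[-0.02,0.003,0,0,0,0,1],[0,0,0,0,0,-8,1],[0,0,0,0,0,-8,1],[0,0,0,0,0,-8,1],[0,0,0,0,0,-8,1]]' >/dev/null
python3 -m inch '[[0,0,0,0,0,-8,1],[0,0,0,0,0,-8,1],[0,0,0,0,0,-8,1],[0,0,0,0,0,-8,1],[0,0,0,0,0,-8,1],[0,0,0,0,0,-6,1],[0,0,0,0,0,0,1],[0,0,0,0,0,0,1]]'
python3 -c "
from h import *
to(525,-241.5,105,np.radians(158.5))"
```

```text
clock: 16.45
eef_pos: [526.6, -234.6, 190.6]
tcp_rot: [3.142, 0.001, 2.761]
contact_force: [-0.2, 0.1, 0.3]
opening: 0.227
grasp_force: 24.9
tool shift mm [-1.  -7.  85.6]
rotvec [ 0.    0.07 -0.3 ]
```

```bash
python3 -m inch '[[-0.001,-0.007,0.02,0,0,0,1],[0,0,0.03,0,0,0,1],[0,0,0.025,0,0,0,1],[0,0,0.01,0,0,0,1],[0,0,0,0,0,0,1],[0,0,0,0,0,0,1],[0,0,0,0,0,0,1],[0,0,0,0,0,0,1]]'
python3 -c "
from h import *
to(525,-241.5,105,np.radians(158.5))
wsave('w5',crop=(156,120,356,270),scale=4)
save('scene','sc5',crop=(280,110,420,220),scale=5)"
```

```text
clock: 17.25
eef_pos: [525.8, -241.8, 106.4]
tcp_rot: [-3.142, 0.003, 2.764]
contact_force: [0.9, -0.8, -1.1]
opening: 0.224
grasp_force: 24.9
tool shift mm [ 0.8 -0.   1.4]
rotvec [-0.    0.17 -0.13]
[ 525.8 -241.8  106.4] [-3.142e+00  3.000e-03  2.764e+00] [-0.43  0.45  1.85  0.    0.84 -1.63]
```

View pics/w5.png

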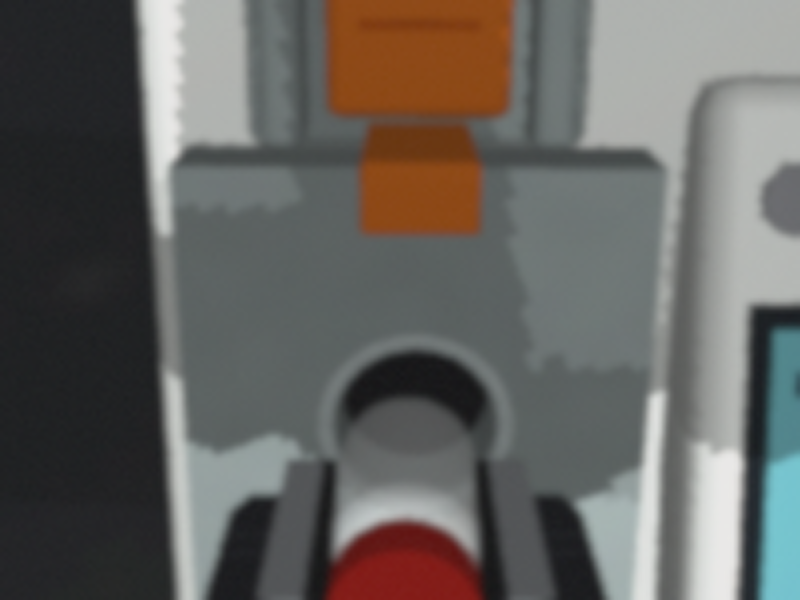

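View pics/sc5.png

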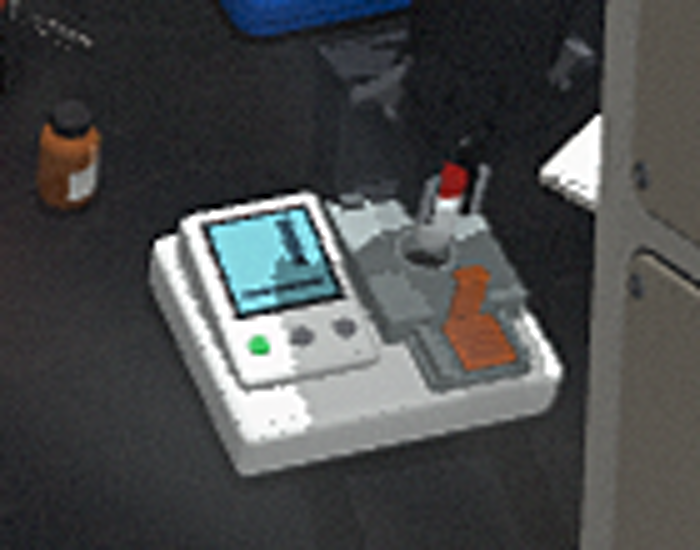

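The wrist view shows the vial's bottom rim leading edge at about (409,396) in front of the well bore. The bore's front edge is at (416,351) and its sides at 345 and 487.

```bash
python3 - <<'E'
from h import *
s=r.sense(); R=Ro.from_euler('xyz',s["tcp_rot"]).as_matrix(); x=R[:2,0]
g=lambda u,v,z:ray("w5",156+u/4,120+v/4,z)[:2]
w=g(416,351,60)-13.5*x; v=g(409,396,70.5)-10.5*x
print(w,v,"tool shift",(R[:2,:2].T@(w-v)), "vs tcp",R[:2,:2].T@(w-s["eef_pos"][:2]), np.linalg.norm(g(345,420,60)-g(487,420,60)))
E
```

```text
[ 525.78089049 -240.83444063] [ 525.79305153 -242.13445502] tool shift [0.49030285 1.204071  ] vs tcp [0.06916858 0.8860609 ] 23.9620208997736
```

```bash
python3 -m inch '[[0.0003,0.001,0,0,0,0,1],[0,0,0.006,0,0,0,1],[0,0,0.006,0,0,0,1],[0,0,0,0,0,0,1],[0,0,0,0,0,0,1]]'
python3 -m inch '[[0,0,0.004,0,0,0,1],[0,0,0.004,0,0,0,1],[0,0,0.003,0,0,0,1],[0,0,0,0,0,0,1],[0,0,0,0,0,0,1],[0,0,0,0,0,0,1]]'
```

```text
clock: 17.85
eef_pos: [524.9, -240.4, 92.7]
tcp_rot: [3.141, 0.0, 2.764]
contact_force: [-0.1, 0.5, 0.5]
opening: 0.23
grasp_force: 24.9
clock: 18.45
eef_pos: [525.3, -240.5, 82.3]
tcp_rot: [3.142, 0.001, 2.764]
contact_force: [0.2, 0.6, 0.2]
opening: 0.224
grasp_force: 24.9
```

In the bore with no contact force. I'll go down to the floor in 1 mm steps.

```bash
python3 -m inch '[[0,0,0.001,0,0,0,1],[0,0,0,0,0,0,1],[0,0,0,0,0,0,1]]'
python3 -m inch '[[0,0,0.001,0,0,0,1],[0,0,0,0,0,0,1],[0,0,0,0,0,0,1]]'
python3 -m inch '[[0,0,0.001,0,0,0,1],[0,0,0,0,0,0,1],[0,0,0,0,0,0,1]]'
```

```text
clock: 18.75
eef_pos: [525.2, -240.5, 81.2]
tcp_rot: [3.142, 0.001, 2.764]
contact_force: [0.4, 0.4, -0.5]
opening: 0.225
grasp_force: 24.9
clock: 19.05
eef_pos: [525.2, -240.5, 80.2]
tcp_rot: [3.142, 0.001, 2.764]
contact_force: [0.3, -0.5, 0.6]
opening: 0.228
grasp_force: 24.9
clock: 19.35
eef_pos: [525.5, -240.6, 80.0]
tcp_rot: [3.142, 0.002, 2.764]
contact_force: [-1.7, 1.3, 7.7]
opening: 0.222
grasp_force: 25.6
```

```bash
python3 -m inch '[[0,0,-0.0005,0,0,0,0.3],[0,0,0,0,0,0,0.3],[0,0,0,0,0,0,0.3],[0,0,0,0,0,0,0.3]]'
python3 -m inch '[[0,0,-0.01,0,0,0,0.3],[0,0,-0.03,0,0,0,0.3],[0,0,-0.04,0,0,0,0.3],[0,0,-0.04,0,0,0,0.3],[0,0,-0.04,0,0,0,0.3],[0,0,0,0,0,0,0.3],[0,0,0,0,0,0,0.3]]'
python3 - <<'E'
from h import *
wsave('w6'); save('top','top6'); save('scene','sc6')
I=lambda n:np.load(f'pics/{n}.npz')["img"]
rs=lambda a:cv2.resize(a,(400,300),interpolation=cv2.INTER_CUBIC)
a=np.hstack([rs(I('w6')[100:280,136:376]),rs(I('sc6')[120:210,300:420])]); b=np.hstack([rs(I('top6')[170:260,150:270]),rs(I('sc6')[190:295,170:310])])
cv2.imwrite('pics/end.png',np.vstack([a,b]))
E
```

```text
clock: 19.75
eef_pos: [525.1, -240.5, 79.5]
tcp_rot: [3.142, 0.001, 2.764]
contact_force: [0.2, -0.8, 0.8]
opening: 0.349
grasp_force: 0.0
clock: 20.45
eef_pos: [525.5, -240.6, 241.3]
tcp_rot: [-3.141, 0.004, 2.764]
contact_force: [0.2, 0.5, -0.8]
opening: 0.348
grasp_force: 0.0
[ 525.5 -240.6  241.3] [-3.141  0.004  2.764] [-0.43  0.29  1.75  0.    1.11 -1.63]
```

View pics/end.png

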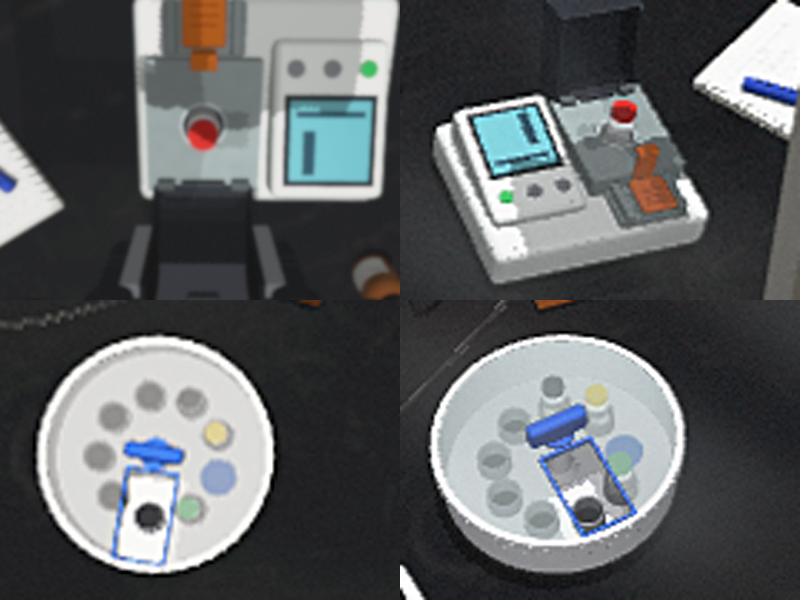

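The composite shows the red vial upright in the well (cap at about (203,135), top left) and the hood open. The other three vials are still in their cups, and the gripper is clear.

```bash
python3 -c "
from h import *
print(r.sign_off())"
```

```text
the job is handed in; nothing more can be done
None
```

I've handed the job in: the red-capped vial stands upright on the bottom of the reader's well, the hood is open, and the other three vials are still in their cups; the interface gave no verdict.

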